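# Pack and power the camper's clip-lid cool box

## Task

Pack the cool box for the drive: put every pea tin and fish tin that is on the worktop inside it, lay the lid on square so that its tongue sits in the mouth, and snap the four orange clips shut in opposite-corner order (two diagonally opposite clips first, with the other two still open, then the remaining two) so that the gasket is squeezed evenly. Only when all four clips are shut, plug the battery block upright and fully home into the socket behind the tub to start the cooling; leave the mug, the red tomato tin and the spice jars where they are.

Things in the scene. Friction and masses are not known exactly. Their poses are not given: they have to be found in the camera images.
- cool_box: fixed slate-blue tub, pale rim, front (-x) to the robot. Origin: underside, centre of the tub. Outside 170 (x) x 264 (y), rim 108 high, inside 146 x 240 mm, inner floor at z 20; sprung gasket 2.5 mm proud of the rim. Black power head behind it: x 85 to 163, y -65 to 65, 108 high, battery socket in its top. Open clips reach 52 mm beyond the short ends and up to z 130 mm
- rim_centre (a point): centre of the cool box's mouth, at rim height (108 mm over its underside); axes as the cool box's
- socket (a point): centre of the mouth of the battery socket, level with the top of the power head; axes as the cool box's. Orange-edged rectangular hole 55.5 mm (x) x 33.5 mm (y), 29 mm deep
- lid: loose pale lid with dark bar handle, 176 (x) x 266 (y) mm, right way up, 0.32 kg. Origin: centre of its underside, i.e. of the tongue: 140 x 234 mm, 9 mm deep (lowest 4 mm 132 x 226), which drops into the box's mouth with 3 mm to spare all round, either way round (lid y along box y). Over it the plate, z 9 to 25 mm
- lid_handle (a point): middle of the lid's bar handle, 49 mm above the lid's underside; the bar is 14 mm wide, 12 mm thick, 130 mm long along the lid's y, held by a post at each end (100 mm free between them), 18 mm clear above the plate
- lid_seat (a point): centre of the plate's underside on the lid (9 mm above its origin), which meets the rim: level with point rim_centre when the lid is clipped, 2 to 3 mm above it when the lid only rests on the gasket
- battery_block: loose black block with orange band, standing on its plug foot, 0.30 kg. Origin: centre of the foot's underside. Foot 52 (x) x 30 (y) x 26 mm high (lowest 6 mm 48 x 26), above it the grip body 64 (x) x 42 (y) mm, z 26 to 84. The foot fits the socket with 1.75 mm to spare all round, either way round (block x along box x); fully home the shoulder lies on the power head
- battery_foot (a point): centre of the underside of the battery block's foot; 26 mm below the socket mouth when fully home
- clip_front_left (a joint): orange over-centre clip at the front left corner (robot's view). Rad: 0 shut, hook on the lid edge; 0.7 open, leaning outward. Hinge pin along the box's x at box x -48, y 141, z 72 mm. Pushed level inward from outside at its top (up to 14 N) it swings up and over; above about 0.3 rad it springs back open, below it snaps shut by itself (reading up to 0.1 till all four squeeze the gasket)
- clip_front_left_top (a point): outer top edge of the front left clip, moving with it: shut, 7 mm outward of the hinge pin and 58 mm above it. Shut, the clip is an upside-down L: an arm (30 to 40 mm wide, 5 mm thick) rising from the pin, and a 40 mm wide hook at its top reaching 18 mm inward of the pin over the lid's edge (top at z 130 mm)
- clip_front_right (a joint): orange over-centre clip at the front right corner (robot's view). Rad: 0 shut, hook on the lid edge; 0.7 open, leaning outward. Hinge pin along the box's x at box x -48, y -141, z 72 mm. Pushed level inward from outside at its top (up to 14 N) it swings up and over; above about 0.3 rad it springs back open, below it snaps shut by itself (reading up to 0.1 till all four squeeze the gasket)
- clip_front_right_top (a point): outer top edge of the front right clip, moving with it: shut, 7 mm outward of the hinge pin and 58 mm above it. Shut, the clip is an upside-down L: an arm (30 to 40 mm wide, 5 mm thick) rising from the pin, and a 40 mm wide hook at its top reaching 18 mm inward of the pin over the lid's edge (top at z 130 mm)
- clip_back_left (a joint): orange over-centre clip at the back left corner (robot's view). Rad: 0 shut, hook on the lid edge; 0.7 open, leaning outward. Hinge pin along the box's x at box x 48, y 141, z 72 mm. Pushed level inward from outside at its top (up to 14 N) it swings up and over; above about 0.3 rad it springs back open, below it snaps shut by itself (reading up to 0.1 till all four squeeze the gasket)
- clip_back_left_top (a point): outer top edge of the back left clip, moving with it: shut, 7 mm outward of the hinge pin and 58 mm above it. Shut, the clip is an upside-down L: an arm (30 to 40 mm wide, 5 mm thick) rising from the pin, and a 40 mm wide hook at its top reaching 18 mm inward of the pin over the lid's edge (top at z 130 mm)
- clip_back_right (a joint): orange over-centre clip at the back right corner (robot's view). Rad: 0 shut, hook on the lid edge; 0.7 open, leaning outward. Hinge pin along the box's x at box x 48, y -141, z 72 mm. Pushed level inward from outside at its top (up to 14 N) it swings up and over; above about 0.3 rad it springs back open, below it snaps shut by itself (reading up to 0.1 till all four squeeze the gasket)
- clip_back_right_top (a point): outer top edge of the back right clip, moving with it: shut, 7 mm outward of the hinge pin and 58 mm above it. Shut, the clip is an upside-down L: an arm (30 to 40 mm wide, 5 mm thick) rising from the pin, and a 40 mm wide hook at its top reaching 18 mm inward of the pin over the lid's edge (top at z 130 mm)
- pea_tin_1: food to be packed: round tin, white and green, 58 mm diameter, 72 mm high, 0.18 kg, standing. Origin: centre of its underside, z up its axis. May be absent
- fish_tin_1: food to be packed: flat turquoise and silver fish tin with rounded corners, 63 (x) x 105 (y) x 26 mm high, 0.15 kg, lying flat. Origin: centre of its underside. May be absent
- pea_tin_2: food to be packed: round tin, white and green, 58 mm diameter, 72 mm high, 0.18 kg, standing. Origin: centre of its underside, z up its axis. May be absent
- fish_tin_2: food to be packed: flat turquoise and silver fish tin with rounded corners, 63 (x) x 105 (y) x 26 mm high, 0.15 kg, lying flat. Origin: centre of its underside. May be absent
- mug_1: bystander: white mug 80 x 113 x 91 mm at the back left of the cool box; leave it alone. Origin: centre of its underside
- tomato_tin: bystander: red tin 75 mm diameter, 58 mm high, at the back, to the right of the cool box; leave it alone. Origin: centre of its underside
- spice_jar_3: bystander: spice jar 47 mm diameter, 98 mm high, at the back wall behind the cool box; leave it alone. Origin: centre of its underside
Things that resemble listed ones, but are neither listed nor needed, are in the scene too. Leave any pink or purple look-alike of the pea_tin_1 alone.

How it is judged:
By the outcome, as a careful person would: the job done as asked, in the order asked, and still so for the second after the job is handed in, with the robot touching nothing.
Of pea_tin_1, pea_tin_2, fish_tin_1, fish_tin_2 only 2 to 4 are there at a start; the rules pass over those that are not, and their reading is None.
At some moment in a run one of pea_tin_1, pea_tin_2, fish_tin_1, fish_tin_2 may be knocked a few centimetres aside while the robot is not near it.
Once in a run the grip may slacken for a moment while it holds something.
It also fails if it takes over 210 s, if anything falls off the work surface, if the arm or the gripper's body presses on something with over 40 N, if the wrist force passes 120 N, or if a joint passes its speed limit or range.

## Robot

A 6-joint arm with a two-finger parallel gripper is mounted at the origin on a cart in front of the work surface, level with it; the furniture and walls round the work are solid. World frame = base frame: x ahead of the robot, y to its left, z up, the work surface at z = 0. Lengths are in mm, angles in degrees, forces in N, time in s.
With the tool pointing down it reaches from about 300 to 850 mm from the base axis. Payload 4.2 kg.
Tool frame: the origin (TCP) lies midway between the tips of the shut fingers; the grasp point (between the pads) lies 19 mm behind it; x points along the fingers, y is the direction in which the jaws open and shut, and the axes are right-handed (so a half turn about x gives the same grasp; the last joint's range is limited). The gripper opens to 91 mm and grips with 3 to 60 N. Pads are 32 mm wide; open, the fingers measure 118 mm over their backs; the gripper's body (76 mm by 178 mm) begins 60 mm behind the grasp point.
Start: joints at [-76.834, 18.312, 89.639, -0, 72.044, -1.146], TCP at [142.148, -557.169, 213.976] pointing down, gripper open.
Joint ranges: [-177.97, 177.97], [-48.28, 115.42], [12.27, 149.76], [-77.06, 257.06], [2.81, 150.46], [-146.56, 146.56]. Speed limits (degrees/s): [147.25, 147.25, 180, 180, 180, 180].

## Interface

Orientations are given as [roll, pitch, yaw] about the fixed x, y, z axes, in that order (R = Rz(yaw) Ry(pitch) Rx(roll)).
In Python, from workcell import env gives the robot as it stands.
- The arm moves only by the shell command python3 -m handwheel 'ROWS' [FORCE]. ROWS is text: rows parted by semicolons, each of 7 numbers parted by spaces: the turn, a rotation vector about the tool's x, y, z in degrees, then the shift along the tool's x, y, z in m, then the finger opening in m, from 0 to 0.0912. In form: rx ry rz x y z grip; .... A call has 1 to 12 rows; each row is the pose to reach, as a shift and turn from the pose commanded when the call began, along the tool's axes at that moment; what a row does not reach only later rows make up. A row lasts 1/12 s, in which the tool goes at most 41.7 mm and 7.16 degrees, less where a joint would pass 70% of its speed; a pose out of reach is approached as far as the arm can. A call with a gripper value outside its range is refused whole. The fingers move at their own pace and stop on an object; FORCE is the grip in N (left out, the last holds). Time passes only in rows, so rows that repeat a pose let the fingers close. It gives the time, the measured TCP pose, the force and the opening at its end, in the units of the state.
- env.state(): the state, without advancing time (a new reading comes with each control period).
- env.grab_frame(name): name is "side" or "top"; returns the picture (420x560x3 uint8, red, green, blue); there is no depth.
- env.get_calibration(name): a dict with "mtx" (3x3 intrinsics, pixels), "T" (4x4, takes a point from camera to world coordinates). Camera axes: x right, y up, looking along -z (the intrinsics and any distortion apply to the point x, -y, -z); pixel columns grow to the right and rows downward; lengths in mm; the calibration is good to about 2 mm. A picture is of the moment at which its call begins. get_calibration takes no time and is no camera call.
- env.job_done(): hands the job in, once; it reports no verdict.
The state is a dict: "time_s": time; "qpos": joint angles; "qvel": joint speeds; "effort": joint torques, N m; "ee_pos": TCP position; "ee_rot": TCP orientation; "force": force on the tool from outside, world axes, zero at the start; "torque": the same for the moment, N m; "gripper_width": finger opening in mm.
Only numpy, scipy, OpenCV 4.12 (cv2) and the standard library are available. Lean on these libraries where they do the work, as an engineer would, in place of code of your own. Each camera call takes 0.05 s, during which the arm holds its last target. There are 200 camera calls.

## Working session

There is one attempt and no reset: what is moved stays moved. The work goes in short steps, Python scripts to look and compute and a shell command to move; the robot and the scene stay as the last step left them, time stands still between calls to the robot, and variables do not carry over. Pictures are saved under pics/ and viewed, on a budget of 14 in all, crops included, one or two more only if the job needs it, and the job is handed in when it is done.

```bash
ls; mkdir -p pics
python3 - <<'E'
from workcell import env
import cv2, numpy as np
print(env.state())
for n in("side","top"):
    c=env.get_calibration(n); print(n,{k:np.round(v,3).tolist() if not isinstance(v,str) else v for k,v in c.items()})
    cv2.imwrite(f"pics/{n}0.png",cv2.resize(env.grab_frame(n)[:,:,::-1],(800,600),interpolation=cv2.INTER_CUBIC))
E
```

```text
pics
{'time_s': 0.0, 'qpos': array([-7.68342533e+01,  1.83518263e+01,  8.97050248e+01,  1.09529438e-03,
        7.20415828e+01, -1.14550277e+00]), 'qvel': array([-0.06693883,  0.04657948, -0.11393411, -0.00251295,  0.01014788,
       -0.04053072]), 'effort': array([-1.29745280e-03, -4.12461984e+01, -2.31970811e+01,  7.26407859e-02,
        4.54454182e-02, -1.27545050e-04]), 'ee_pos': array([ 142.03491359, -556.68494109,  213.12775992]), 'ee_rot': array([-91.75162328,  89.90156061, 102.55928759]), 'force': array([ 0.17663825, -0.36830786,  0.05476653]), 'torque': array([ 0.07126668,  0.02718299, -0.04279066]), 'gripper_width': 91.1626310708602}
side {'mtx': [[506.81, 0.0, 277.121], [0.0, 506.81, 214.53], [0.0, 0.0, 1.0]], 'T': [[0.076, 0.712, -0.698, -625.481], [-0.997, 0.066, -0.041, -30.653], [0.017, 0.699, 0.714, 1258.155], [0.0, 0.0, 0.0, 1.0]]}
top {'mtx': [[546.525, 0.0, 281.886], [0.0, 546.525, 208.203], [0.0, 0.0, 1.0]], 'T': [[-0.362, 0.861, -0.357, 13.041], [-0.932, -0.339, 0.129, 225.046], [-0.01, 0.379, 0.925, 1405.689], [0.0, 0.0, 0.0, 1.0]]}
```

View pics/top0.png

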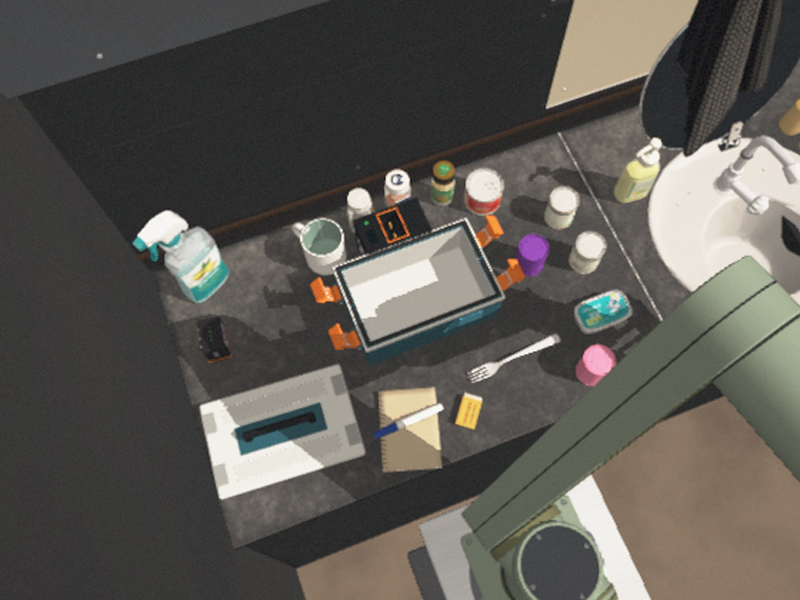

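View pics/side0.png

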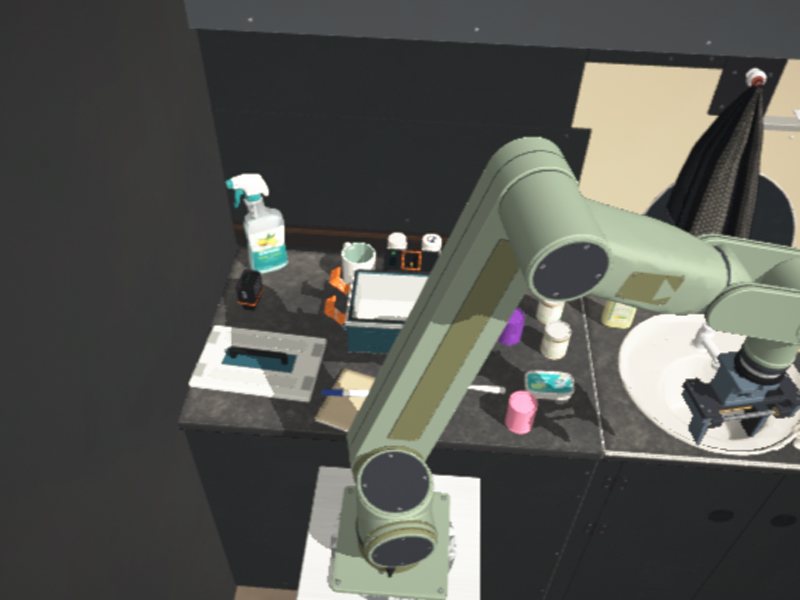

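The top view shows the box at about (425,285), the lid at (285,430) and the battery at (213,340). Two white tins are at (562,205) and (587,250), and one fish tin is at (602,310). I'll enlarge these.

```bash
cat > h.py <<'E'
from workcell import env
import cv2, numpy as np
from scipy.spatial.transform import Rotation as R
def cam(n):
    c=env.get_calibration(n); return np.array(c["mtx"]),np.array(c["T"])
def proj(n,P):
    K,T=cam(n); P=np.atleast_2d(P); p=(P-T[:3,3])@T[:3,:3]; p=p*[1,-1,-1]
    q=p@K.T; return q[:,:2]/q[:,2:]
def back(n,uv,z):
    K,T=cam(n); uv=np.atleast_2d(uv).astype(float); z=np.broadcast_to(z,len(uv))
    d=np.c_[uv,np.ones(len(uv))]@np.linalg.inv(K).T*[1,-1,-1]@T[:3,:3].T
    return T[:3,3]+d*((z-T[2,3])/d[:,2])[:,None]
def crop(n,x0,y0,x1,y1,s,f):
    im=env.grab_frame(n)[y0:y1,x0:x1,::-1]
    cv2.imwrite("pics/"+f,cv2.resize(im,None,fx=s,fy=s,interpolation=cv2.INTER_CUBIC))
def st():
    s=env.state(); print(round(s["time_s"],2),np.round(s["ee_pos"],1),np.round(R.from_euler('xyz',s["ee_rot"],degrees=True).as_matrix(),3).tolist(),np.round(s["force"],1),round(s["gripper_width"],1),np.round(s["qpos"],1))
E
python3 -c "
from h import *
crop('top',205,110,470,290,3,'c1.png'); crop('top',130,215,265,355,4,'c2.png'); st()"
```

```text
0.2 [ 142.1 -556.9  213.5] [[-0.0, 0.247, -0.969], [0.001, -0.969, -0.247], [-1.0, -0.001, -0.0]] [ 0.2 -1.   0.3] 91.4 [-76.8  18.3  89.7   0.   72.   -1.1]
```

View pics/c1.png

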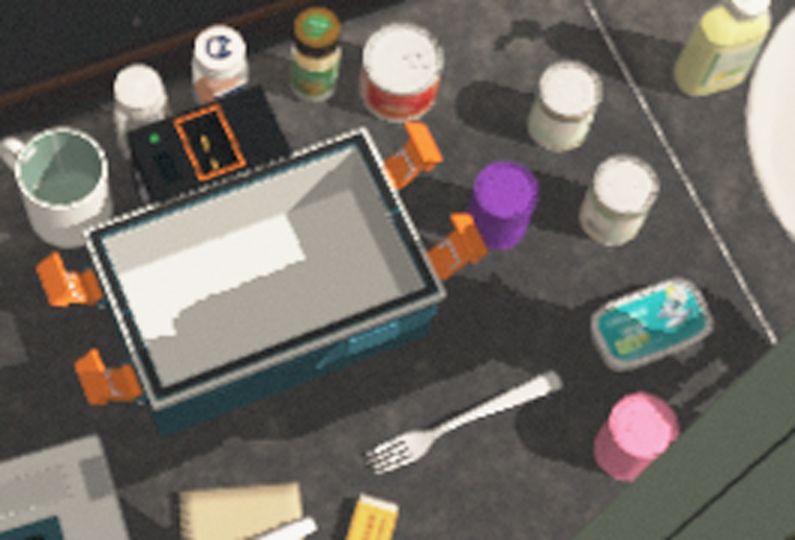

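View pics/c2.png

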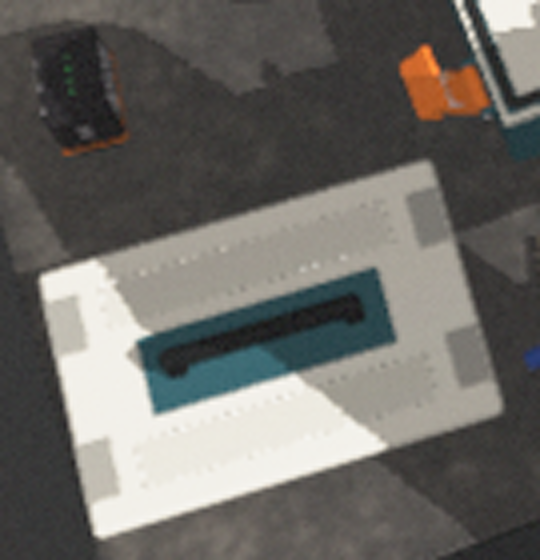

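```bash
cat > m1.py <<'E'
from h import *
def c1(l): return np.array(l)/3+[205,110]-.33
def c2(l): return np.array(l)/4+[130,215]-.37
def fit(W,sx,sy,order):
    M=np.array(order)*[sx/2,sy/2]; c=W[:,:2].mean(0)
    Q=W[:,:2]-c; a=np.arctan2((M[:,0]*Q[:,1]-M[:,1]*Q[:,0]).sum(),(M*Q).sum())
    r=Q-M@np.array([[np.cos(a),np.sin(a)],[-np.sin(a),np.cos(a)]])
    return np.round(c,1),round(np.degrees(a),2),'res',np.round(np.abs(r).max(),1),'sides',np.round([np.linalg.norm(W[i]-W[(i+1)%4]) for i in range(4)],1)
B=back('top',c1([(364,129),(88,233),(157,405),(443,294)]),108)
print('box',fit(B,170,264,[(1,-1),(1,1),(-1,1),(-1,-1)]))
L=back('top',c2([(430,160),(40,273),(100,537),(502,410)]),25)
print('lid',fit(L,176,266,[(1,-1),(1,1),(-1,1),(-1,-1)]))
H=back('top',c2([(172,360),(350,307)]),55);print('handle',H.round(1),H.mean(0))
print('peas',back('top',c1([(568,89),(625,184)]),72).round(1))
F=back('top',c1([(600,310),(680,282),(705,325),(612,368),(653,322)]),26);print('fish',F.round(1),np.degrees(np.arctan2(*(F[1]-F[0])[[1,0]])),np.degrees(np.arctan2(*(F[2]-F[3])[[1,0]])))
T=back('top',c2([(95,26),(33,38),(57,148),(118,135)]),84);print('bat',T.round(1),fit(T,64,42,[(1,-1),(1,1),(-1,1),(-1,-1)]))
S=back('top',c1([(210,142)]),108);print('sock',S.round(1))
print('socketcorners',back('top',c1([(228,103),(177,118),(196,181),(245,166)]),108).round(1))
E
python3 m1.py
```

```text
box (array([532.3,   7.8]), np.float64(0.86), 'res', np.float64(1.7), 'sides', array([263.1, 169.7, 262.2, 171.2]))
lid (array([389.1, 327.6]), np.float64(-4.01), 'res', np.float64(3.6), 'sides', array([261.9, 175.8, 259.5, 172.6]))
handle [[391.9 385.5  55. ]
 [383.3 271.2  55. ]] [387.59856206 328.34239222  55.        ]
peas [[ 606.4 -324.5   72. ]
 [ 499.3 -329.8   72. ]]
fish [[ 410.5 -271.3   26. ]
 [ 408.6 -351.    26. ]
 [ 362.9 -352.6   26. ]
 [ 356.5 -256.7   26. ]
 [ 382.6 -310.5   26. ]] -91.3545113768028 -86.1735960568479
bat [[611.7 365.   84. ]
 [618.4 404.8  84. ]
 [540.6 410.6  84. ]
 [534.7 372.1  84. ]] (array([576.4, 388.1]), np.float64(-5.86), 'res', np.float64(8.1), 'sides', array([40.4, 78. , 39. , 77.3]))
sock [[658.7   9.2 108. ]]
socketcorners [[689.6 -20.  108. ]
 [692.2  28.  108. ]
 [627.2  34.5 108. ]
 [625.1 -11.1 108. ]]
```

```bash
python3 -m handwheel '5 0 0 0 -0.033 -0.1006 0.09; 10 0 0 0 -0.066 -0.2012 0.09; 14.31 0 0 0 -0.099 -0.302 0.09; 14.31 0 0 0 -0.132 -0.4023 0.09; 14.31 0 0 0 -0.132 -0.4023 0.09; 14.31 0 0 0 -0.132 -0.4023 0.09; 14.31 0 0 0 -0.132 -0.4023 0.09; 14.31 0 0 0 -0.132 -0.4023 0.09; 14.31 0 0 0 -0.132 -0.4023 0.09; 14.31 0 0 0 -0.132 -0.4023 0.09; 14.31 0 0 0 -0.132 -0.4023 0.09; 14.31 0 0 0 -0.132 -0.4023 0.09'
python3 - <<'E'
from h import *
st()
a=env.grab_frame('top');b=env.grab_frame('side')
np.save('ref_top.npy',a)
cv2.imwrite('pics/v5.png',np.hstack([cv2.resize(a[100:380,280:480,::-1],(400,560)),cv2.resize(b[120:400,120:320,::-1],(400,560))]))
E
```

```text
time_s: 1.2
ee_pos: [501.2, -328.0, 213.3]
ee_rot: [-54.1, 90.0, 126.2]
force: [-0.7, 1.0, 0.4]
gripper_width: 90.2
1.2 [ 501.2 -328.   213.3] [[-0.0, 0.004, -1.0], [0.001, -1.0, -0.004], [-1.0, -0.001, 0.0]] [-0.7  1.   0.4] 90.2 [-34.3  20.5  86.4   0.   73.1  55.4]
```

View pics/v5.png

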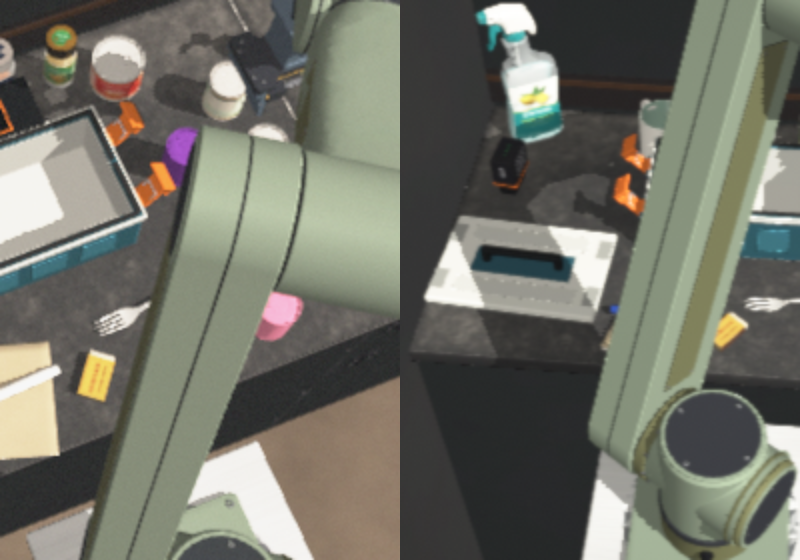

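The left half shows the top view with pea tins at (225,90) and (270,135) and no further tins. The right half shows the battery at (507,165) and the lid. I'll take the near pea tin.

```bash
python3 -m handwheel '0 0 0 0.04 0 0 0.09; 0 0 0 0.08 0 0 0.09; 0 0 0 0.12 0 0 0.09; 0 0 0 0.15 0 0 0.09; 0 0 0 0.169 0 0 0.09; 0 0 0 0.169 0 0 0.09; 0 0 0 0.169 0 0 0.04; 0 0 0 0.169 0 0 0.04; 0 0 0 0.169 0 0 0.04; 0 0 0 0.169 0 0 0.04; 0 0 0 0.169 0 0 0.04; 0 0 0 0.169 0 0 0.04' 30
```

```text
time_s: 2.3
ee_pos: [499.9, -330.3, 46.2]
ee_rot: [137.8, 89.9, -42.2]
force: [-1.0, -1.3, 3.8]
gripper_width: 56.9
```

```bash
python3 -m handwheel '0 0 0 -0.03 0 0 0.04; 0 0 0 -0.07 0 0 0.04; 0 0 0 -0.11 0 0 0.04; 0 0 0 -0.15 0 0 0.04; 0 0 0 -0.17 -0.03 0 0.04; 0 0 0 -0.17 -0.065 0 0.04; 0 0 0 -0.17 -0.105 0 0.04; 0 0 0 -0.17 -0.145 0.002 0.04; 0 0 0 -0.17 -0.185 0.002 0.04; 0 0 0 -0.17 -0.225 0.002 0.04; 0 0 0 -0.17 -0.26 0.002 0.04; 0 0 0 -0.17 -0.272 0.002 0.04' 30 && python3 -m handwheel '0 0 0 0 0 0 0.04; 0 0 0 0.03 0 0 0.04; 0 0 0 0.06 0 0 0.04; 0 0 0 0.09 0 0 0.04'
```

```text
time_s: 3.3
ee_pos: [496.3, -53.5, 215.0]
ee_rot: [-72.5, 89.9, 107.7]
force: [0.6, 0.4, -1.5]
gripper_width: 56.8
time_s: 3.63
ee_pos: [497.7, -59.0, 124.4]
ee_rot: [147.4, 89.9, -32.6]
force: [0.4, 0.7, -1.6]
gripper_width: 56.8
```

```bash
python3 -m handwheel '0 0 0 0.03 0 0 0.04; 0 0 0 0.05 0 0 0.04; 0 0 0 0.058 0 0 0.04; 0 0 0 0.058 0 0 0.04; 0 0 0 0.058 0 0 0.072; 0 0 0 0.058 0 0 0.072; 0 0 0 0.058 0 0 0.072; 0 0 0 0.058 0 0 0.072; 0 0 0 0.018 0 0 0.072; 0 0 0 -0.02 0 0 0.072; 0 0 0 -0.06 0 0 0.08; 0 0 0 -0.09 0 0 0.09'
python3 - <<'E'
from h import *
st()
a=env.grab_frame('top');np.save('f6.npy',a)
cv2.imwrite('pics/v6.png',np.hstack([cv2.resize(a[100:380,200:480,::-1],(560,560))]))
E
```

```text
time_s: 4.63
ee_pos: [498.1, -58.0, 218.6]
ee_rot: [169.9, 89.8, -10.1]
force: [0.4, -0.4, 0.1]
gripper_width: 82.5
4.63 [498.1 -58.  218.6] [[0.004, 0.0, -1.0], [-0.001, -1.0, -0.0], [-1.0, 0.001, -0.004]] [ 0.4 -0.4  0.1] 82.5 [-7.9 11.4 98.6 -0.  69.8 82. ]
```

View pics/v6.png

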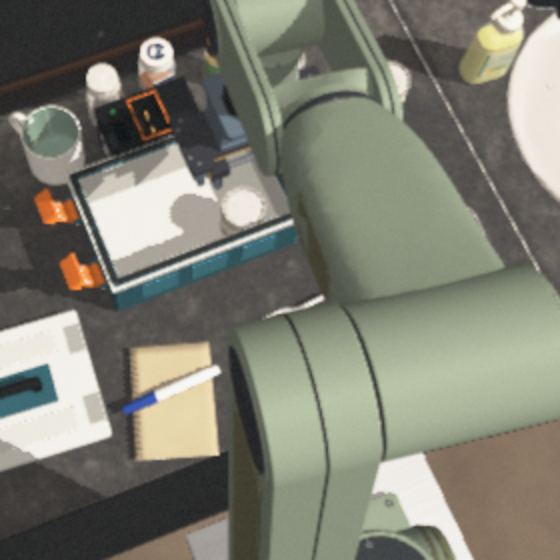

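```bash
python3 -m handwheel '0 0 0 0 -0.04 0 0.09; 0 0 0 0 -0.08 0 0.09; 0 0 0 0 -0.12 0 0.09; 0 0 0 0 -0.16 0 0.09; 0 0 0 0 -0.2 0 0.09; 0 0 0 0 -0.24 0 0.09; 0 0 0 0 -0.28 0 0.09; 0 0 0 0 -0.32 0 0.09; 0 0 0 0 -0.35 0 0.09; 0 0 0 0 -0.35 0 0.09'
python3 - <<'E'
from h import *
st()
a=env.grab_frame('top');np.save('f7.npy',a);cv2.imwrite('pics/v7.png',cv2.resize(a[100:380,200:480,::-1],(560,560)))
E
```

```text
time_s: 5.52
ee_pos: [497.1, 297.6, 214.5]
ee_rot: [-102.4, 89.8, 77.9]
force: [0.2, -0.3, -0.3]
gripper_width: 89.9
5.52 [497.1 297.6 214.5] [[0.001, 0.005, -1.0], [0.003, -1.0, -0.005], [-1.0, -0.003, -0.001]] [ 0.2 -0.3 -0.3] 89.9 [2.970e+01 1.860e+01 8.910e+01 1.000e-01 7.220e+01 1.194e+02]
```

View pics/v7.png

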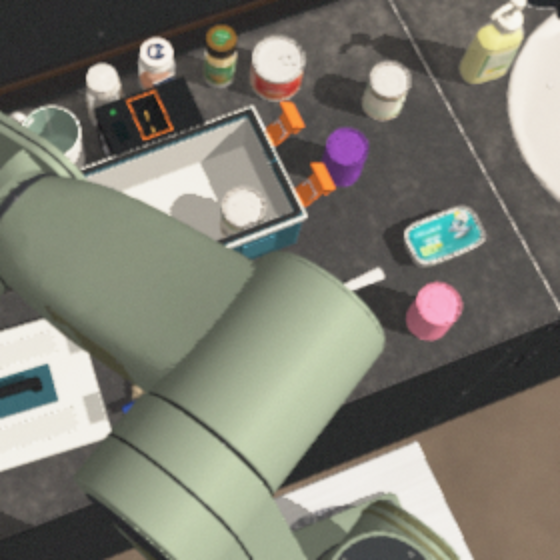

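The in-box pea tin stands at (243,207). The other pea tin at (389,77) and the fish tin at (445,236) haven't moved, and there are no other foods.

```bash
python3 -m handwheel '0 0 0 0 0.04 0 0.09; 0 0 0 0 0.08 0 0.09; 0 0 0 0 0.12 -0.01 0.09; 0 0 0 0 0.16 -0.02 0.09; 0 0 0 0 0.2 -0.03 0.09; 0 0 0 0 0.24 -0.04 0.09; 0 0 0 0 0.28 -0.05 0.09; 0 0 0 0 0.32 -0.06 0.09; 0 0 0 0 0.36 -0.07 0.09; 0 0 0 0 0.4 -0.08 0.09; 0 0 0 0 0.43 -0.09 0.09; 0 0 0 0 0.46 -0.1 0.09' && python3 -m handwheel '0 0 0 0 0.04 -0.009 0.09; 0 0 0 0 0.08 -0.009 0.09; 0 0 0 0 0.12 -0.009 0.09; 0 0 0 0 0.145 -0.009 0.09; 0 0 0 0 0.157 -0.009 0.09; 0 0 0 0 0.157 -0.009 0.09; 0 0 0 0.04 0.157 -0.009 0.09; 0 0 0 0.08 0.157 -0.009 0.09; 0 0 0 0.12 0.157 -0.009 0.09; 0 0 0 0.155 0.157 -0.009 0.09; 0 0 0 0.17 0.157 -0.009 0.09; 0 0 0 0.17 0.157 -0.009 0.09' && python3 -m handwheel '0 0 0 0 0 0 0.04; 0 0 0 0 0 0 0.04; 0 0 0 0 0 0 0.04; 0 0 0 0 0 0 0.04; 0 0 0 0 0 0 0.04; 0 0 0 0 0 0 0.04' 30
```

```text
time_s: 6.57
ee_pos: [596.3, -171.4, 215.1]
ee_rot: [62.4, 90.0, -117.7]
force: [0.7, -0.2, 0.0]
gripper_width: 89.8
time_s: 7.57
ee_pos: [603.2, -321.2, 40.3]
ee_rot: [-32.1, 89.4, 148.0]
force: [0.1, 0.2, 0.1]
gripper_width: 89.8
time_s: 8.07
ee_pos: [607.1, -325.6, 46.6]
ee_rot: [140.3, 89.8, -39.7]
force: [-0.5, -1.2, 4.0]
gripper_width: 56.7
```

```bash
python3 -m handwheel '0 0 0 -0.03 0 0 0.04; 0 0 0 -0.07 0 0 0.04; 0 0 0 -0.11 0 0 0.04; 0 0 0 -0.15 0 0.005 0.04; 0 0 0 -0.17 -0.03 0.01 0.04; 0 0 0 -0.17 -0.065 0.02 0.04; 0 0 0 -0.17 -0.105 0.03 0.04; 0 0 0 -0.17 -0.145 0.037 0.04; 0 0 0 -0.17 -0.185 0.037 0.04; 0 0 0 -0.17 -0.22 0.037 0.04; 0 0 0 -0.17 -0.255 0.037 0.04; 0 0 0 -0.17 -0.268 0.037 0.04' 30 && python3 -m handwheel '0 0 0 0 0 0 0.04; 0 0 0 0 0 0 0.04; 0 0 0 0.03 0 0 0.04; 0 0 0 0.06 0 0 0.04; 0 0 0 0.09 0 0 0.04; 0 0 0 0.09 0 0 0.04' && python3 -m handwheel '0 0 0 0.03 0 0 0.04; 0 0 0 0.05 0 0 0.04; 0 0 0 0.058 0 0 0.04; 0 0 0 0.058 0 0 0.04'
```

```text
time_s: 9.07
ee_pos: [568.4, -52.4, 215.0]
ee_rot: [-71.3, 89.8, 108.8]
force: [0.5, -0.2, -1.5]
gripper_width: 57.1
time_s: 9.57
ee_pos: [564.9, -58.2, 119.1]
ee_rot: [-3.3, 89.3, 176.6]
force: [-1.6, 1.1, -3.3]
gripper_width: 57.0
time_s: 9.9
ee_pos: [569.5, -58.0, 67.3]
ee_rot: [25.9, 90.0, -154.2]
force: [1.0, -0.0, -1.0]
gripper_width: 56.9
```

```bash
python3 -m handwheel '0 0 0 0 0 0 0.072; 0 0 0 0 0 0 0.072; 0 0 0 0 0 0 0.072; 0 0 0 0 0 0 0.072; 0 0 0 -0.03 0 0 0.072; 0 0 0 -0.07 0 0 0.072; 0 0 0 -0.11 0 0 0.08; 0 0 0 -0.148 0 0 0.09; 0 0 0 -0.148 0 0 0.09' && python3 -m handwheel '-7 0 0 0 0.02 0.015 0.09; -14 0 0 0 0.04 0.03 0.09; -21 0 0 0 0.06 0.045 0.09; -28 0 0 0 0.085 0.06 0.09; -35 0 0 0 0.11 0.08 0.09; -42 0 0 0 0.135 0.1 0.09; -49 0 0 0 0.16 0.12 0.09; -56 0 0 0 0.185 0.14 0.09; -63 0 0 0 0.21 0.155 0.09; -70 0 0 0 0.23 0.17 0.09; -77 0 0 0 0.245 0.18 0.09; -84 0 0 0 0.254 0.187 0.09' && python3 -m handwheel '-6 0 0 0 0 0 0.09; -6 0 0 0 0 0 0.09'
python3 - <<'E'
from h import *
st()
print(back('top',[(419.2,251.3)],72), back('top',[(417.5,246.5)],72))
E
```

```text
time_s: 10.65
ee_pos: [573.8, -57.3, 224.1]
ee_rot: [172.9, 89.0, -7.1]
force: [1.0, 0.5, 1.1]
gripper_width: 88.6
time_s: 11.65
ee_pos: [381.2, -312.5, 215.3]
ee_rot: [26.0, 89.9, -69.8]
force: [0.6, 0.8, -0.3]
gripper_width: 89.5
time_s: 11.82
ee_pos: [381.9, -311.4, 215.2]
ee_rot: [46.0, 90.0, -44.0]
force: [0.1, -1.1, 0.1]
gripper_width: 89.8
11.82 [ 381.9 -311.4  215.2] [[0.0, 1.0, 0.0], [-0.0, 0.0, -1.0], [-1.0, 0.0, 0.0]] [ 0.1 -1.1  0.1] 89.8 [-40.5  10.8  99.8  -0.   69.3 -40.5]
[[ 289.05821877 -242.74977198   72.        ]] [[ 302.17296514 -244.50933452   72.        ]]
```

```bash
python3 -m handwheel '0 0 0 0.04 0 0 0.082; 0 0 0 0.08 0 0 0.082; 0 0 0 0.12 0 0 0.082; 0 0 0 0.16 0 0 0.082; 0 0 0 0.19 0 0 0.082; 0 0 0 0.203 0 0 0.082; 0 0 0 0.203 0 0 0.082; 0 0 0 0.203 0 0 0.04; 0 0 0 0.203 0 0 0.04; 0 0 0 0.203 0 0 0.04; 0 0 0 0.203 0 0 0.04; 0 0 0 0.203 0 0 0.04' 30 && python3 -m handwheel '0 0 0 -0.03 0 0 0.04; 0 0 0 -0.07 0 0 0.04; 0 0 0 -0.11 0 0 0.04; 0 0 0 -0.15 0 0 0.04; 0 0 0 -0.19 0 0 0.04; 0 0 0 -0.203 0 0 0.04'
```

```text
time_s: 12.82
ee_pos: [383.3, -311.5, 13.5]
ee_rot: [50.6, 89.8, -39.5]
force: [-0.6, 0.1, 5.0]
gripper_width: 59.5
time_s: 13.32
ee_pos: [384.2, -312.5, 221.5]
ee_rot: [49.4, 89.3, -40.6]
force: [0.9, -0.4, -1.3]
gripper_width: 59.6
```

```bash
python3 -m handwheel '0 0 0 0 0.014 -0.037 0.04; 0 0 0 0 0.028 -0.073 0.04; 0 0 0 0 0.042 -0.11 0.04; 0 0 0 0 0.056 -0.147 0.04; 0 0 0 0 0.07 -0.183 0.04; 0 0 0 0 0.084 -0.22 0.04; 0 0 0 0 0.098 -0.257 0.04; 0 0 0 0 0.112 -0.293 0.04; 0 0 0 0 0.126 -0.33 0.04; 0 0 0 0 0.138 -0.355 0.04; 0 0 0 0 0.149 -0.378 0.04; 0 0 0 0 0.149 -0.378 0.04' && python3 -m handwheel '0 0 0 0 0 0 0.04; 0 0 0 0.04 0 0 0.04; 0 0 0 0.08 0 0 0.04; 0 0 0 0.11 0 0 0.04; 0 0 0 0.14 0 0 0.04; 0 0 0 0.14 0 0 0.04'
```

```text
time_s: 14.32
ee_pos: [532.9, 71.3, 214.9]
ee_rot: [142.3, 89.8, 52.5]
force: [-0.2, -1.1, -1.6]
gripper_width: 59.8
time_s: 14.82
ee_pos: [526.1, 65.4, 69.9]
ee_rot: [-81.8, 89.3, -171.9]
force: [-1.2, 0.4, -1.4]
gripper_width: 59.7
```

```bash
python3 -m handwheel '0 0 0 0.015 0 0 0.04; 0 0 0 0.03 0 0 0.04; 0 0 0 0.038 0 0 0.04; 0 0 0 0.038 0 0 0.04' && python3 -m handwheel '0 0 0 0 0 0 0.075; 0 0 0 0 0 0 0.075; 0 0 0 0 0 0 0.075; 0 0 0 0 0 0 0.075; 0 0 0 -0.03 0 0 0.075; 0 0 0 -0.07 0 0 0.075; 0 0 0 -0.11 0 0 0.08; 0 0 0 -0.15 0 0 0.09; 0 0 0 -0.178 0 0 0.09; 0 0 0 -0.178 0 0 0.09'
```

```text
time_s: 15.15
ee_pos: [530.6, 66.5, 36.8]
ee_rot: [-77.3, 89.9, -167.3]
force: [-0.3, 0.2, -1.8]
gripper_width: 59.5
time_s: 15.98
ee_pos: [535.0, 67.7, 222.5]
ee_rot: [95.9, 89.2, 5.9]
force: [1.4, 0.1, -0.3]
gripper_width: 90.0
```

```bash
python3 -m handwheel '1 0 0 0 -0.02 -0.037 0.06; 2 0 0 0 -0.04 -0.073 0.06; 3 0 0 0 -0.06 -0.11 0.06; 4.1 0 0 0 -0.08 -0.147 0.06; 4.1 0 0 0 -0.1 -0.183 0.06; 4.1 0 0 0 -0.12 -0.22 0.06; 4.1 0 0 0 -0.14 -0.25 0.06; 4.1 0 0 0 -0.143 -0.26 0.06; 4.1 0 0 0.04 -0.143 -0.26 0.06; 4.1 0 0 0.08 -0.143 -0.26 0.06; 4.1 0 0 0.11 -0.143 -0.26 0.06; 4.1 0 0 0.11 -0.143 -0.26 0.06'
python3 - <<'E'
from h import *
st()
a=env.grab_frame('top');np.save('f8.npy',a);b=env.grab_frame('side')
cv2.imwrite('pics/v8.png',np.hstack([cv2.resize(a[140:360,120:380,::-1],(520,440)),cv2.resize(b[180:320,120:260,::-1],(280,280))[0:280].__class__((0,)) if 0 else cv2.copyMakeBorder(cv2.resize(b[160:300,120:260,::-1],(280,280)),0,160,0,0,cv2.BORDER_CONSTANT)]))
E
```

```text
time_s: 16.98
ee_pos: [384.6, 323.8, 99.3]
ee_rot: [-45.1, 89.2, -139.1]
force: [-0.2, 0.4, 0.6]
gripper_width: 59.9
16.98 [384.6 323.8  99.3] [[-0.01, 0.997, -0.071], [-0.009, -0.071, -0.997], [-1.0, -0.009, 0.009]] [-0.2  0.4  0.6] 59.9 [ 38.8  18.3 108.   -0.   54.5  42.9]
```

View pics/v8.png

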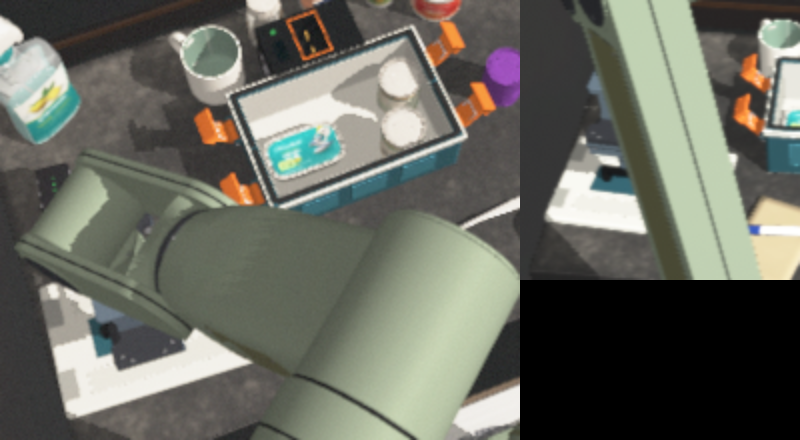

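All three foods are in the box: the fish tin at (305,150) and the peas at (397,80) and (405,130). Next I'll grip the lid handle.

```bash
python3 -m handwheel '0 0 0 0.03 0 0 0.06; 0 0 0 0.055 0 0 0.06; 0 0 0 0.07 0 0 0.06; 0 0 0 0.074 0 0 0.06; 0 0 0 0.074 0 0 0.06; 0 0 0 0.074 0 0 0.005; 0 0 0 0.074 0 0 0.005; 0 0 0 0.074 0 0 0.005; 0 0 0 0.074 0 0 0.005; 0 0 0 0.074 0 0 0.005; 0 0 0 0.074 0 0 0.005; 0 0 0 0.074 0 0 0.005' 50 && python3 -m handwheel '0 0 0 0 0 0 0.005; 0 0 0 0 0 0 0.005; 0 0 0 -0.03 0 0 0.005; 0 0 0 -0.06 0 0 0.005; 0 0 0 -0.09 0 0 0.005; 0 0 0 -0.12 0 0 0.005; 0 0 0 -0.15 0 0 0.005; 0 0 0 -0.17 0 0 0.005; 0 0 0 -0.17 0 0 0.005; 0 0 0 -0.17 0 0 0.005'
```

```text
time_s: 18.08
ee_pos: [388.4, 327.2, 31.1]
ee_rot: [103.6, 90.0, 9.6]
force: [0.4, -0.1, 0.7]
gripper_width: 16.4
time_s: 18.92
ee_pos: [388.1, 327.1, 200.7]
ee_rot: [137.3, 90.0, 43.2]
force: [-0.9, 0.1, -4.1]
gripper_width: 13.5
```

```bash
python3 -m handwheel '0 0 0 0 0.008 0.015 0.005; -1 0 0 0 0.024 0.045 0.005; -2 0 0 0 0.042 0.078 0.005; -3 0 0 0 0.06 0.111 0.005; -4 0 0 0 0.078 0.145 0.005; -4.96 0 0 0 0.096 0.178 0.005; -4.96 0 0 0 0.114 0.212 0.005; -4.96 0 0 0 0.132 0.245 0.005; -4.96 0 0 0 0.146 0.271 0.005; -4.96 0 0 0 0.157 0.291 0.005; -4.96 0 0 0 0.164 0.304 0.005; -4.96 0 0 0 0.1665 0.3091 0.005' && python3 -m handwheel '0 0 0 0.0 0 0 0.005; 0 0 0 0.02 0 0 0.005; 0 0 0 0.03 0 0 0.005; 0 0 0 0.03 0 0 0.005; 0 0 0 0.03 0 0 0.005'
python3 - <<'E'
from h import *
st()
a=env.grab_frame('top');b=env.grab_frame('side');np.save('a9.npy',a);np.save('b9.npy',b)
cv2.imwrite('pics/v9.png',np.hstack([cv2.resize(a[140:290,200:380,::-1],(480,400),interpolation=2),cv2.resize(b[150:300,220:340,::-1],(320,400),interpolation=2)]))
E
```

```text
time_s: 19.92
ee_pos: [531.6, 4.8, 197.8]
ee_rot: [-83.4, 89.7, -172.7]
force: [0.8, 1.2, -1.7]
gripper_width: 13.8
time_s: 20.33
ee_pos: [531.2, 7.9, 169.9]
ee_rot: [-93.8, 89.8, 177.1]
force: [-0.2, 0.6, -2.7]
gripper_width: 13.3
20.33 [531.2   7.9 169.9] [[-0.003, 1.0, 0.016], [0.0, 0.016, -1.0], [-1.0, -0.003, -0.0]] [-0.2  0.6 -2.7] 13.3 [-0.4 16.4 99.2  0.  64.6 -1.3]
```

View pics/v9.png

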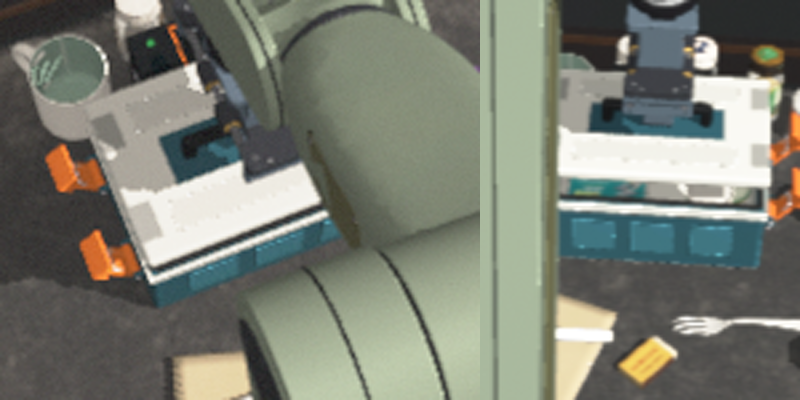

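The lid hangs over the box. In the top view its left corners are at (90,105) and (152,268); in the side view its right corners are at (768,78) and (771,182).

Run:
```python
from h import *
t=back('top',np.array([(90,105),(152,268)])/2.667+[200,140]-.3,164)
s=back('side',(np.array([(768,78),(771,182)])-[480,0])/2.667+[220,150]-.3,164)
print(t.round(1),s.round(1))
a=np.radians(.86)
Rm=np.array([[np.cos(a),-np.sin(a)],[np.sin(a),np.cos(a)]])
for y,W in((133,t),(-133,s)):
    print(W[:,:2].mean(0)-Rm@[0,y], np.degrees(np.arctan2(-(W[0]-W[1])[0]*0+(W[0]-W[1])[1],(W[0]-W[1])[0])))
# predicted lid corner pixels in full frame for TCP-aligned lid
c=np.array([[x,y] for x in(-88,88) for y in(133,-133)])@Rm.T+[531.8,8]
print('top',((proj('top',np.c_[c,np.full(4,165)])+.3-[200,140])*2.667).round(0).tolist(),'side',((proj('side',np.c_[c,np.full(4,165)])+.3-[220,150])*2.667+[480,0]).round(0).tolist())
# box rim in side view
c=np.array([[x,y] for x in(-85,85) for y in(132,-132)])@Rm.T+[532.3,7.8]
print('boxside',((proj('side',np.c_[c,np.full(4,108)])+.3-[220,150])*2.667+[480,0]).round(0).tolist())
```

```text
[[610.8 137.2 164. ]
 [437.2 138.9 164. ]] [[ 620.9 -118.8  164. ]
 [ 444.2 -123.3  164. ]]
[525.98601619   5.04577223] -0.5660573186571127
[530.56120224  11.95763426] 1.4653198245464216
top [[149.0, 263.0], [418.0, 160.0], [82.0, 100.0], [340.0, 5.0]] side [[539.0, 168.0], [774.0, 181.0], [555.0, 66.0], [772.0, 77.0]]
boxside [[542.0, 200.0], [769.0, 213.0], [557.0, 101.0], [767.0, 113.0]]
```

```bash
python3 -m handwheel '0 0 0 0.01 0 0 0.005; 0 0 0 0.02 0 0 0.005; 0 0 0 0.027 0 0 0.005; 0 0 0 0.031 0 0 0.005; 0 0 0 0.031 0 0 0.005; 0 0 0 0.031 0 0 0.005' && python3 -m handwheel '0 0 0 0.002 0 0 0.005; 0 0 0 0.004 0 0 0.005; 0 0 0 0.006 0 0 0.005; 0 0 0 0.006 0 0 0.005' && python3 -m handwheel '0 0 0 0.002 0 0 0.005; 0 0 0 0.002 0 0 0.005; 0 0 0 0.002 0 0 0.005'; python3 -c "
from h import *
st()"
```

```text
time_s: 20.93
ee_pos: [532.2, 6.9, 139.6]
ee_rot: [-83.3, 90.0, -172.4]
force: [-0.5, -0.3, -2.6]
gripper_width: 14.0
time_s: 21.27
ee_pos: [532.1, 6.9, 133.6]
ee_rot: [-81.3, 90.0, -170.4]
force: [0.5, -0.5, -2.6]
gripper_width: 13.7
time_s: 21.52
ee_pos: [532.5, 6.9, 132.1]
ee_rot: [80.2, 90.0, -8.9]
force: [0.4, -0.4, -1.9]
gripper_width: 13.4
21.52 [532.5   6.9 132.1] [[0.001, 1.0, 0.015], [-0.0, 0.015, -1.0], [-1.0, 0.001, 0.0]] [ 0.4 -0.4 -1.9] 13.4 [ -0.5  18.3 102.3  -0.   59.3  -1.3]
```

```bash
python3 -m handwheel '0 0 0 0.001 0 0 0.005; 0 0 0 0.001 0 0 0.005; 0 0 0 0.001 0 0 0.005' && python3 -m handwheel '0 0 0 0.001 0 0 0.005; 0 0 0 0.001 0 0 0.005; 0 0 0 0.001 0 0 0.005'; python3 -m handwheel '0 0 0 0 0 0 0.04; 0 0 0 0 0 0 0.04; 0 0 0 0 0 0 0.05; 0 0 0 0 0 0 0.05; 0 0 0 0 0 0 0.05' && python3 -m handwheel '0 0 0 -0.03 0 0 0.05; 0 0 0 -0.07 0 0 0.05; 0 0 0 -0.11 0 0 0.05; 0 0 0 -0.15 0 0 0.05; 0 0 0 -0.15 0 0 0.05'
```

```text
time_s: 21.77
ee_pos: [532.6, 7.0, 131.4]
ee_rot: [82.2, 90.0, -6.9]
force: [-1.0, -0.1, 1.3]
gripper_width: 13.6
time_s: 22.02
ee_pos: [532.6, 7.0, 130.5]
ee_rot: [83.5, 89.9, -5.6]
force: [-1.6, -0.0, 4.5]
gripper_width: 13.6
time_s: 22.43
ee_pos: [532.2, 7.0, 129.7]
ee_rot: [-78.6, 90.0, -167.7]
force: [-0.9, 0.7, 0.6]
gripper_width: 43.9
time_s: 22.85
ee_pos: [536.2, 7.0, 288.4]
ee_rot: [88.8, 89.1, -0.4]
force: [0.8, -0.1, 0.9]
gripper_width: 49.7
```

```bash
python3 -m handwheel '0 0 0 0 -0.008 -0.036 0; 0 0 0 0 -0.016 -0.072 0; 0 0 0 0 -0.024 -0.108 0; 0 0 0 0 -0.032 -0.144 0; 0 0 0 0 -0.04 -0.18 0; 0 0 0 0 -0.048 -0.215 0; 0 0 0 0.04 -0.048 -0.215 0; 0 0 0 0.08 -0.048 -0.215 0; 0 0 0 0.12 -0.048 -0.215 0; 0 0 0 0.155 -0.048 -0.215 0; 0 0 0 0.176 -0.048 -0.215 0; 0 0 0 0.176 -0.048 -0.215 0'
python3 - <<'E'
from h import *
st()
a=env.grab_frame('top');b=env.grab_frame('side');np.save('a10.npy',a)
cv2.imwrite('pics/v10.png',np.hstack([cv2.resize(a[140:290,200:380,::-1],(480,400),interpolation=2),cv2.resize(b[150:300,220:340,::-1],(320,400),interpolation=2)]))
E
```

```text
time_s: 23.85
ee_pos: [477.5, 219.8, 99.0]
ee_rot: [-66.7, 89.4, -155.9]
force: [-0.3, -0.4, 0.3]
gripper_width: 0.8
23.85 [477.5 219.8  99. ] [[-0.01, 1.0, 0.015], [-0.004, 0.015, -1.0], [-1.0, -0.01, 0.004]] [-0.3 -0.4  0.3] 0.8 [ 23.5  20.1 105.2  -0.   55.3  22.6]
```

View pics/v10.png

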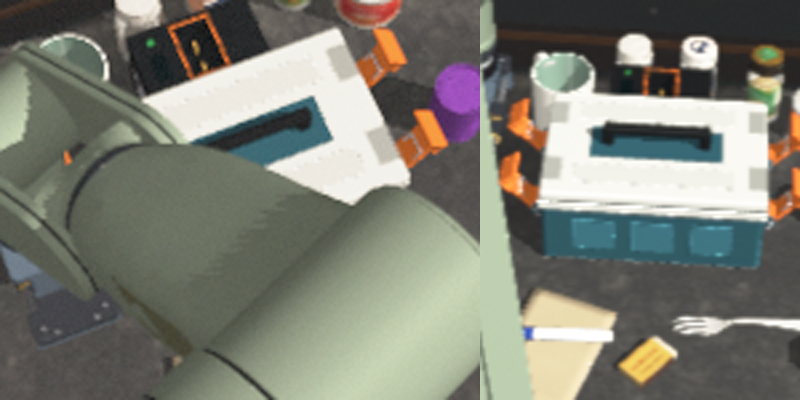

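The side view shows the lid seated square and level, with all four clips open. Now I'll push the front-left clip.

```bash
python3 -m handwheel '0 0 0 0 0 0.008 0; 0 0 0 0 0 0.016 0; 0 0 0 0 0 0.023 0; 0 0 0 0 0 0.028 0; 0 0 0 0 0 0.033 0; 0 0 0 0 0 0.036 0' 30 && python3 -m handwheel '0 0 0 0 0 0.003 0; 0 0 0 0 0 0.006 0; 0 0 0 0 0 0.009 0; 0 0 0 0 0 0.009 0' && python3 -m handwheel '0 0 0 0 0 0.003 0; 0 0 0 0 0 0.006 0; 0 0 0 0 0 0.006 0'
python3 - <<'E'
from h import *
st()
b=env.grab_frame('side');cv2.imwrite('pics/v11.png',cv2.resize(b[170:250,220:360,::-1],(700,400),interpolation=2))
E
```

```text
time_s: 24.45
ee_pos: [481.9, 184.1, 105.0]
ee_rot: [74.7, 89.9, -14.5]
force: [-0.2, -0.4, 0.7]
gripper_width: 0.3
time_s: 24.78
ee_pos: [481.5, 175.5, 103.7]
ee_rot: [-45.1, 89.9, -134.2]
force: [-0.4, 0.2, 0.1]
gripper_width: 0.4
time_s: 25.03
ee_pos: [481.8, 173.1, 103.9]
ee_rot: [178.7, 89.6, 89.4]
force: [-1.0, 10.9, -1.8]
gripper_width: 0.4
25.03 [481.8 173.1 103.9] [[0.0, 1.0, 0.012], [0.006, 0.012, -1.0], [-1.0, 0.0, -0.006]] [-1.  10.9 -1.8] 0.4 [ 18.2  18.3 107.1   0.4  54.4  17.3]
```

View pics/v11.png

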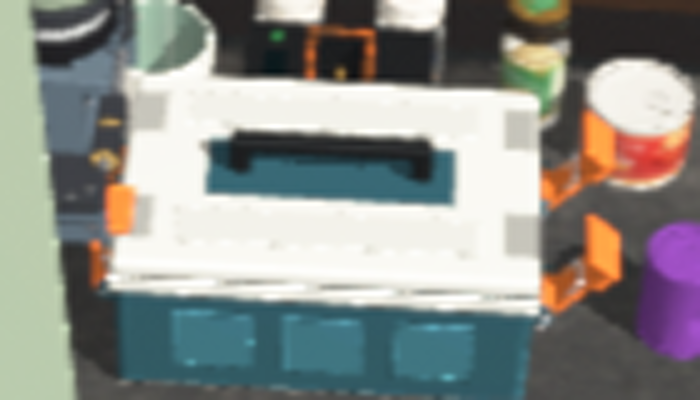

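Front-left is shut, its hook on the lid edge at (122,208). Next is the diagonal one, back-right.

```bash
python3 -m handwheel '0 0 0 0 0 -0.02 0; 0 0 0 -0.04 0 -0.03 0; 0 0 0 -0.08 0 -0.03 0; 0 0 0 -0.12 0 -0.03 0; 0 0 0 -0.127 0.01 0.005 0; 0 0 0 -0.127 0.02 0.04 0; 0 0 0 -0.127 0.03 0.08 0; 0 0 0 -0.127 0.04 0.12 0; 0 0 0 -0.127 0.05 0.16 0; 0 0 0 -0.127 0.06 0.2 0; 0 0 0 -0.127 0.07 0.24 0; 0 0 0 -0.127 0.08 0.28 0' && python3 -m handwheel '0 0 0 0 0.008 0.035 0; 0 0 0 0 0.016 0.07 0; 0 0 0 0 0.016 0.099 0; 0 0 0 0 0.016 0.099 0; 0 0 0 0.04 0.016 0.099 0; 0 0 0 0.08 0.016 0.099 0; 0 0 0 0.11 0.016 0.099 0; 0 0 0 0.127 0.016 0.099 0; 0 0 0 0.127 0.016 0.099 0; 0 0 0 0.127 0.016 0.099 0' && python3 -m handwheel '0 0 0 0 0 -0.008 0; 0 0 0 0 0 -0.016 0; 0 0 0 0 0 -0.023 0; 0 0 0 0 0 -0.028 0; 0 0 0 0 0 -0.033 0; 0 0 0 0 0 -0.036 0' && python3 -m handwheel '0 0 0 0 0 -0.003 0; 0 0 0 0 0 -0.006 0; 0 0 0 0 0 -0.009 0; 0 0 0 0 0 -0.009 0' && python3 -m handwheel '0 0 0 0 0 -0.003 0; 0 0 0 0 0 -0.005 0; 0 0 0 0 0 -0.005 0'
```

```text
time_s: 26.08
ee_pos: [566.1, -110.7, 230.9]
ee_rot: [-47.6, 90.0, -136.7]
force: [0.3, 0.4, 0.1]
gripper_width: 0.5
time_s: 26.92
ee_pos: [583.2, -206.7, 103.4]
ee_rot: [-111.1, 89.9, 159.7]
force: [0.0, 0.0, 0.3]
gripper_width: 0.3
time_s: 27.42
ee_pos: [583.8, -170.4, 105.8]
ee_rot: [79.7, 89.8, -9.4]
force: [-0.0, 0.3, -0.7]
gripper_width: 0.6
time_s: 27.75
ee_pos: [582.6, -161.4, 103.7]
ee_rot: [-127.5, 89.9, 143.4]
force: [0.9, -0.2, 0.5]
gripper_width: 0.1
time_s: 28.0
ee_pos: [582.7, -157.0, 103.8]
ee_rot: [-114.5, 90.0, 156.4]
force: [-0.1, -0.4, 0.2]
gripper_width: 0.6
```

```bash
python3 -m handwheel '0 0 0 0 0 -0.002 0; 0 0 0 0 0 -0.003 0; 0 0 0 0 0 -0.003 0'
python3 - <<'E'
from h import *
st()
a=env.grab_frame('top');b=env.grab_frame('side')
cv2.imwrite('pics/v12.png',np.vstack([cv2.resize(b[150:230,220:360,::-1],(525,300),interpolation=2),cv2.resize(a[130:210,280:420,::-1],(525,300),interpolation=2)]))
E
```

```text
time_s: 28.25
ee_pos: [582.8, -156.1, 104.0]
ee_rot: [4.4, 89.8, -84.7]
force: [-0.0, -5.9, -1.4]
gripper_width: 0.7
28.25 [ 582.8 -156.1  104. ] [[0.0, 1.0, 0.016], [-0.004, 0.016, -1.0], [-1.0, 0.0, 0.004]] [-0.  -5.9 -1.4] 0.7 [-16.   25.7  94.9  -0.2  59.3 -16.8]
```

View pics/v12.png

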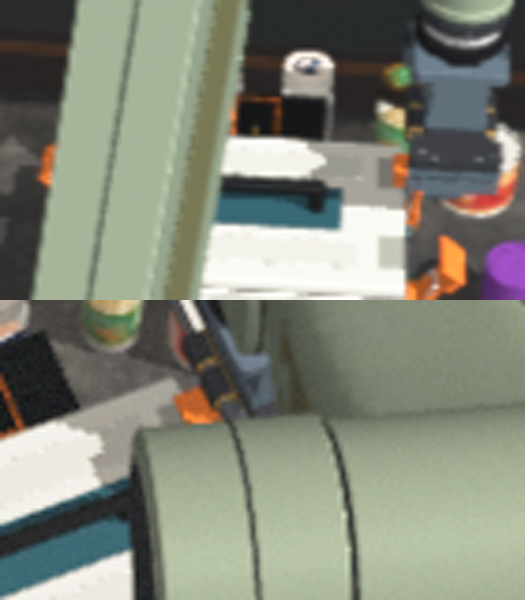

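Back-right is shut: its hook lies on the lid edge at (400,170) in the upper half, and the push met a firm stop. Front-right next, then back-left.

```bash
python3 -m handwheel '0 0 0 0 0 0.02 0; 0 0 0 0 0 0.04 0; 0 0 0 0 0 0.053 0; 0 0 0 0 0 0.053 0; 0 0 0 0 -0.03 0.053 0; 0 0 0 0 -0.06 0.053 0; 0 0 0 0 -0.09 0.053 0; 0 0 0 0 -0.096 0.053 0; 0 0 0 0 -0.096 0.053 0; 0 0 0 0 -0.096 0.053 0' && python3 -m handwheel '0 0 0 0 0 -0.008 0; 0 0 0 0 0 -0.016 0; 0 0 0 0 0 -0.023 0; 0 0 0 0 0 -0.028 0; 0 0 0 0 0 -0.033 0; 0 0 0 0 0 -0.036 0' && python3 -m handwheel '0 0 0 0 0 -0.003 0; 0 0 0 0 0 -0.006 0; 0 0 0 0 0 -0.009 0; 0 0 0 0 0 -0.009 0' && python3 -m handwheel '0 0 0 0 0 -0.003 0; 0 0 0 0 0 -0.006 0; 0 0 0 0 0 -0.008 0;  0 0 0 0 0 -0.008 0'
```

```text
time_s: 29.18
ee_pos: [488.5, -208.6, 104.5]
ee_rot: [80.7, 89.9, -8.5]
force: [0.3, -0.3, -0.3]
gripper_width: 0.3
time_s: 29.68
ee_pos: [487.7, -171.6, 104.0]
ee_rot: [126.4, 90.0, 37.3]
force: [0.9, -0.4, -0.1]
gripper_width: 0.5
time_s: 30.02
ee_pos: [486.6, -162.9, 103.6]
ee_rot: [-125.1, 89.9, 145.8]
force: [-0.1, 0.0, 0.2]
gripper_width: 0.1
time_s: 30.35
ee_pos: [486.8, -157.4, 104.0]
ee_rot: [2.3, 89.8, -86.7]
force: [-0.5, -5.7, -1.0]
gripper_width: 0.5
```

```bash
python3 -m handwheel '0 0 0 0 0 0.02 0; 0 0 0 -0.04 0 0.03 0; 0 0 0 -0.08 0 0.03 0; 0 0 0 -0.12 0 0.03 0; 0 0 0 -0.127 0.01 0.0 0; 0 0 0 -0.127 0.02 -0.04 0; 0 0 0 -0.127 0.03 -0.08 0; 0 0 0 -0.127 0.04 -0.12 0; 0 0 0 -0.127 0.05 -0.16 0; 0 0 0 -0.127 0.06 -0.2 0; 0 0 0 -0.127 0.07 -0.24 0; 0 0 0 -0.127 0.08 -0.28 0' && python3 -m handwheel '0 0 0 0 0.008 -0.035 0; 0 0 0 0 0.016 -0.07 0; 0 0 0 0 0.016 -0.097 0; 0 0 0 0 0.016 -0.097 0; 0 0 0 0.04 0.016 -0.097 0; 0 0 0 0.08 0.016 -0.097 0; 0 0 0 0.1 0.016 -0.097 0; 0 0 0 0.115 0.016 -0.097 0; 0 0 0 0.124 0.016 -0.097 0; 0 0 0 0.127 0.016 -0.097 0;  0 0 0 0.127 0.016 -0.097 0' && python3 -m handwheel '0 0 0 0 0 0.008 0; 0 0 0 0 0 0.016 0; 0 0 0 0 0 0.023 0; 0 0 0 0 0 0.028 0; 0 0 0 0 0 0.033 0; 0 0 0 0 0 0.036 0' && python3 -m handwheel '0 0 0 0 0 0.003 0; 0 0 0 0 0 0.006 0; 0 0 0 0 0 0.009 0; 0 0 0 0 0 0.009 0' && python3 -m handwheel '0 0 0 0 0 0.003 0; 0 0 0 0 0 0.006 0; 0 0 0 0 0 0.006 0; 0 0 0 0 0 0.006 0'
python3 - <<'E'
from h import *
st()
b=env.grab_frame('side')
cv2.imwrite('pics/v13.png',np.hstack([cv2.resize(b[170:240,220:360,::-1],(700,350),interpolation=2)]))
E
```

```text
time_s: 31.35
ee_pos: [562.4, 127.6, 231.0]
ee_rot: [-90.3, 90.0, -179.5]
force: [0.6, -0.5, -1.0]
gripper_width: 0.2
time_s: 32.27
ee_pos: [577.0, 222.2, 103.7]
ee_rot: [-58.2, 90.0, -147.4]
force: [0.4, 0.4, -0.0]
gripper_width: 0.5
time_s: 32.77
ee_pos: [577.8, 185.3, 104.7]
ee_rot: [53.9, 89.9, -35.3]
force: [0.2, 0.9, -0.7]
gripper_width: 0.4
time_s: 33.1
ee_pos: [577.6, 176.9, 103.7]
ee_rot: [-46.2, 89.9, -135.4]
force: [0.2, 0.4, -0.1]
gripper_width: 0.8
time_s: 33.43
ee_pos: [577.8, 174.5, 103.9]
ee_rot: [177.3, 89.7, 88.1]
force: [-0.3, 9.1, -1.5]
gripper_width: 0.2
33.43 [577.8 174.5 103.9] [[0.0, 1.0, 0.014], [0.005, 0.014, -1.0], [-1.0, 0.0, -0.005]] [-0.3  9.1 -1.5] 0.2 [15.5 25.7 94.9  0.3 59.3 14.6]
```

View pics/v13.png

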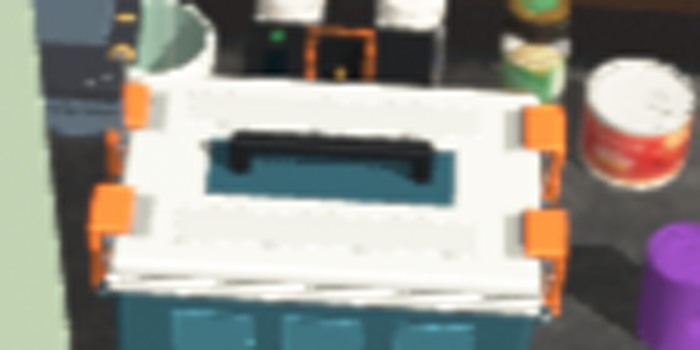

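All four clips are shut, with hooks over the lid edge at (112,210), (135,105), (545,235) and (545,128). Now the battery, taken from the stored frames.

```bash
python3 -m handwheel '0 0 0 0 0 -0.02 0; 0 0 0 -0.04 0 -0.04 0; 0 0 0 -0.08 0 -0.04 0; 0 0 0 -0.12 0 -0.04 0; 0 0 0 -0.12 0 -0.04 0.08; 0 0 0 -0.12 0 -0.04 0.08'
python3 - <<'E'
from h import *
a=np.load('ref_top.npy')[215:265,130:175,::-1]; b=cv2.imread('pics/side0.png')[255:325,220:283]
cv2.imwrite('pics/v14.png',np.hstack([cv2.resize(a,(405,450),interpolation=2),cv2.resize(b,(378,450))]))
# predicted pixel corners for a hypothesis
def box(c,yaw):
    P=[]
    for z,hx,hy in((84,32,21),(26,32,21),(0,26,15)):
        for sx,sy in((1,-1),(1,1),(-1,1),(-1,-1)):
            v=R.from_euler('z',yaw,degrees=True).apply([sx*hx,sy*hy,0]);P.append([c[0]+v[0],c[1]+v[1],z])
    return np.array(P)
P=box((582,387),-6)
print(((proj('top',P)+.5-[130,215])*9).round(0).reshape(3,4,2).tolist())
print((((proj('side',P)+.5)/.7-[220,255])*[6,450/70]).round(0).reshape(3,4,2).tolist())
st()
E
```

```text
time_s: 33.98
ee_pos: [578.6, 212.3, 227.0]
ee_rot: [105.4, 89.6, 16.3]
force: [-0.9, 0.1, 0.1]
gripper_width: 11.0
[[[222.0, 57.0], [78.0, 94.0], [116.0, 298.0], [262.0, 260.0]], [[266.0, 127.0], [128.0, 162.0], [165.0, 360.0], [305.0, 323.0]], [[269.0, 179.0], [172.0, 204.0], [202.0, 362.0], [300.0, 337.0]]]
[[[257.0, 105.0], [155.0, 90.0], [102.0, 208.0], [206.0, 224.0]], [[274.0, 218.0], [174.0, 203.0], [122.0, 321.0], [224.0, 337.0]], [[262.0, 275.0], [192.0, 265.0], [150.0, 360.0], [222.0, 372.0]]]
33.98 [578.6 212.3 227. ] [[0.006, 1.0, 0.016], [0.002, 0.016, -1.0], [-1.0, 0.006, -0.002]] [-0.9  0.1  0.1] 11.0 [19.1 21.5 83.  -0.  75.2 18.2]
```

View pics/v14.png

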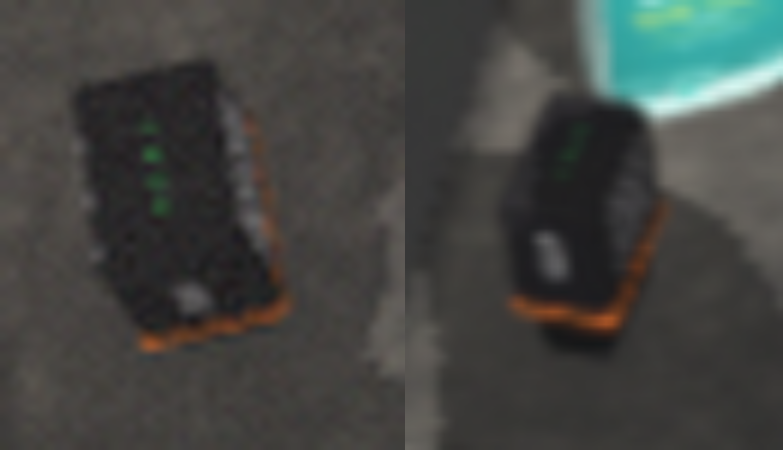

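```bash
cat > bat.py <<'E'
from h import *
from scipy.optimize import least_squares
tp=[((1,-1,84),(213,62)),((1,1,84),(77,92)),((-1,1,26),(145,352)),((-1,-1,26),(291,312))]
sp=[((-1,1,26),(105,308)),((-1,-1,26),(207,330)),((1,-1,26),(263,208)),((1,1,84),(148,97)),((1,-1,84),(240,102))]
tu=np.array([q for _,q in tp])/9+[130,215]-.5
su=(np.array([q for _,q in sp])/[6,450/70]+[220,255])*.7-.5
def W(l,p):
    m=np.array([k for k,_ in l],float)*[32,21,1]
    return R.from_euler('z',p[2],degrees=True).apply(m)+[p[0],p[1],0]
f=lambda p,w=(1,1):np.r_[w[0]*(proj('top',W(tp,p))-tu).ravel(),w[1]*(proj('side',W(sp,p))-su).ravel()]
for w in((1,1),(1,0),(0,1)):
    r=least_squares(f,[580,387,-6],args=(w,)); print(w,r.x.round(2),f(r.x).round(1))
E
python3 bat.py
```

```text
(1, 1) [584.22 391.14  -7.64] [-0.3 -0.6 -1.3 -0.3  0.1  0.5 -0.4  1.3  0.8  0.7  0.6  0.3  0.4  0.7
  0.1 -1.3  1.1 -0. ]
(1, 0) [584.39 389.73  -7.86] [ 0.2 -0.8 -0.7 -0.6  0.5  0.3  0.   1.1  1.2  0.6  1.   0.3  0.8  0.7
  0.6 -1.4  1.6  0. ]
(0, 1) [584.39 393.24  -7.72] [-1.1 -0.4 -2.1 -0.1 -0.7  0.7 -1.2  1.6  0.2  0.6 -0.   0.2 -0.2  0.7
 -0.5 -1.4  0.5 -0.1]
```

```bash
cat > sock.py <<'E'
from h import *
def orange(im,x0,y0,x1,y1):
    h=cv2.cvtColor(im[y0:y1,x0:x1],cv2.COLOR_RGB2HSV)
    m=((h[...,0]>4)&(h[...,0]<20)&(h[...,1]>150)&(h[...,2]>110)).astype(np.uint8)
    k,l,s,c=cv2.connectedComponentsWithStats(cv2.dilate(m,np.ones((2,2))))
    p=np.argwhere(m)[:,::-1].astype(np.float32)+[x0,y0]
    return m,p.astype(np.float32)
def quad(p):
    hull=cv2.convexHull(p); q=cv2.approxPolyN(hull,4) if hasattr(cv2,'approxPolyN') else hull
    return q.reshape(-1,2)
for n,im,r in(('top',np.load('ref_top.npy'),(258,140,290,175)),('top',np.load('a10.npy'),(258,140,290,175)),('side',env.grab_frame('side'),(278,170,300,192))):
    m,p=orange(im,*r); q=quad(p); w=back(n,q,108)
    M=cv2.moments(cv2.convexHull(p)); c=(M['m10']/M['m00'],M['m01']/M['m00'])
    print(n,len(p),q.round(1).tolist(),w[:,:2].round(1).tolist(),'c',back(n,[c],108).round(1))
L=np.array([[656.3,9.7,108]]);print(proj('top',L),proj('side',L))
E
python3 sock.py
```

```text
top 121 [[271.1000061035156, 170.60000610351562], [262.5, 149.89999389648438], [277.29998779296875, 144.5], [287.1000061035156, 164.1999969482422]] [[624.6, 32.5], [690.7, 31.8], [691.4, -10.8], [626.7, -13.8]] c [[657.9  10.1 108. ]]
top 126 [[270.70001220703125, 169.60000610351562], [261.70001220703125, 149.39999389648438], [277.1000061035156, 144.3000030517578], [286.3999938964844, 162.8000030517578]] [[627.8, 32.3], [692.9, 33.3], [692.3, -10.8], [631.0, -13.6]] c [[660.6  10.3 108. ]]
side 40 [[294.0, 184.0], [281.0, 185.10000610351562], [281.0, 176.0], [294.0, 176.0]] [[648.1, -9.8], [638.5, 33.5], [684.7, 36.8], [688.9, -7.7]] c [[664.7  13.3 108. ]]
[[274.81517623 157.82335582]] [[288.37690335 182.0158563 ]]
```

Run:
```python
from h import *
f=lambda n,l,z:print(n,z,back(n,np.array(l)*.7,z).round(0)[:,:2].tolist())
f('top',[(165,275),(180,330),(205,420),(233,540)],0)   # left worktop edge
f('top',[(205,300),(228,272),(190,300)],0)              # bottle base
f('side',[(255,270),(287,266)],0)
f('side',[(243,250),(283,240)],100)
f('top',[(190,250),(222,235)],100)
f('side',[(235,255),(215,330)],0)
```

```text
top 0 [[772.0, 450.0], [649.0, 452.0], [462.0, 455.0], [241.0, 467.0]]
top 0 [[692.0, 390.0], [733.0, 332.0], [703.0, 418.0]]
side 0 [[701.0, 409.0], [723.0, 331.0]]
side 100 [[663.0, 418.0], [708.0, 329.0]]
top 100 [[751.0, 377.0], [759.0, 313.0]]
side 0 [[753.0, 473.0], [488.0, 459.0]]
```

```bash
python3 -m handwheel '2 0 0 0 0.002 -0.035 0.082; 4 0 0 0 0.004 -0.07 0.082; 6 0 0 0 0.006 -0.105 0.082; 8.56 0 0 0 0.008 -0.14 0.082; 8.56 0 0 0 0.0098 -0.165 0.082; 8.56 0 0 0 0.0098 -0.178 0.082; 8.56 0 0 0 0.0098 -0.178 0.082; 8.56 0 0 0.03 0.0098 -0.178 0.082; 8.56 0 0 0.06 0.0098 -0.178 0.082; 8.56 0 0 0.09 0.0098 -0.178 0.082; 8.56 0 0 0.115 0.0098 -0.178 0.082; 8.56 0 0 0.12 0.0098 -0.178 0.082' && python3 -m handwheel '0 0 0 0.005 0 0 0.082; 0 0 0 0.02 0 0 0.082; 0 0 0 0.035 0 0 0.082; 0 0 0 0.05 0 0 0.082; 0 0 0 0.063 0 0 0.082; 0 0 0 0.063 0 0 0.082; 0 0 0 0.063 0 0 0.082' && python3 -m handwheel '0 0 0 0 0 0 0.045; 0 0 0 0 0 0 0.045; 0 0 0 0 0 0 0.045; 0 0 0 0 0 0 0.045; 0 0 0 0 0 0 0.045; 0 0 0 0 0 0 0.045; 0 0 0 0 0 0 0.045' 20; python3 -c "
from h import *
st()"
```

```text
time_s: 35.03
ee_pos: [581.4, 385.6, 98.0]
ee_rot: [-44.8, 89.3, -142.6]
force: [-1.2, -1.0, -0.2]
gripper_width: 81.8
time_s: 35.62
ee_pos: [584.7, 389.5, 41.3]
ee_rot: [77.4, 90.0, -20.3]
force: [-1.5, 0.5, 0.7]
gripper_width: 82.1
time_s: 36.2
ee_pos: [585.0, 390.1, 42.1]
ee_rot: [124.8, 89.9, 27.1]
force: [1.2, -0.8, 5.0]
gripper_width: 63.8
36.2 [585.  390.1  42.1] [[0.002, 0.991, -0.134], [0.001, -0.134, -0.991], [-1.0, 0.002, -0.001]] [ 1.2 -0.8  5. ] 63.8 [32.8 37.1 83.6 -0.  59.2 40.5]
```

```bash
python3 -m handwheel '0 0 0 -0.02 0 0 0.045; 0 0 0 -0.05 0 0 0.045; 0 0 0 -0.06 0 0 0.045; -1 0 0 -0.06 -0.02 0.013 0.045; -3 0 0 -0.06 -0.05 0.033 0.045; -5 0 0 -0.06 -0.08 0.053 0.045; -7 0 0 -0.06 -0.11 0.073 0.045; -8.56 0 0 -0.06 -0.13 0.087 0.045; -8.56 0 0 -0.06 -0.1336 0.0892 0.045; -8.56 0 0 -0.06 -0.1336 0.0892 0.045; -8.56 0 0 -0.03 -0.1336 0.0892 0.045; -8.56 0 0 -0.01 -0.1336 0.0892 0.045' 30 && python3 -m handwheel '0 0 0 0.005 0 0 0.045; 0 0 0 0.0095 0 0 0.045; 0 0 0 0.0095 0 0 0.045; 0 0 0 0.0095 0 0 0.045' && python3 -c "
from h import *
st()" && python3 -m handwheel '0 0 0 0 0 0 0.085; 0 0 0 0 0 0 0.085; 0 0 0 0 0 0 0.085; 0 0 0 0 0 0 0.085; 0 0 0 -0.04 0 0 0.085; 0 0 0 -0.06 0 0 0.085; 0 0 0 -0.06 0 0 0.085'
```

```text
time_s: 37.2
ee_pos: [441.7, 320.4, 50.4]
ee_rot: [122.1, 89.8, 33.0]
force: [-1.1, -0.1, -3.5]
gripper_width: 63.9
time_s: 37.53
ee_pos: [441.5, 320.3, 42.1]
ee_rot: [122.0, 89.8, 32.8]
force: [0.5, -0.2, -1.1]
gripper_width: 64.2
37.53 [441.5 320.3  42.1] [[0.002, 1.0, 0.015], [0.001, 0.015, -1.0], [-1.0, 0.002, -0.001]] [ 0.5 -0.2 -1.1] 64.2 [ 34.7  25.2 106.9  -0.   47.8  33.9]
time_s: 38.12
ee_pos: [442.8, 321.3, 106.0]
ee_rot: [123.6, 89.4, 34.5]
force: [-0.7, -0.0, 0.3]
gripper_width: 84.9
```

```bash
python3 -m handwheel '-7 0 0 0 0 0 0.07; -14 0 0 0 0 0 0.07; -21 0 0 0 0 0 0.07; -28 0 0 0 0 0 0.07; -35 0 0 0 0 0 0.07; -42 0 0 0 0 0 0.07; -49 0 0 0 0 0 0.07; -56 0 0 0 0 0 0.07; -63 0 0 0 0 0 0.07; -70 0 0 0 0 0 0.07; -77 0 0 0 0 0 0.07; -84 0 0 0 0 0 0.07' && python3 -m handwheel '-6 0 0 0 0 0 0.07; -6 0 0 0 0 0 0.07; -6 0 0 0.03 0 0 0.07; -6 0 0 0.05 0 0 0.07; -6 0 0 0.06 0 0 0.07; -6 0 0 0.06 0 0 0.07; -6 0 0 0.06 0 0 0.07' && python3 -m handwheel '0 0 0 0 0 0 0.025; 0 0 0 0 0 0 0.025; 0 0 0 0 0 0 0.025; 0 0 0 0 0 0 0.025; 0 0 0 0 0 0 0.025; 0 0 0 0 0 0 0.025; 0 0 0 0 0 0 0.025; 0 0 0 0 0 0 0.025' 40 && python3 -c "
from h import *
st()"
```

```text
time_s: 39.12
ee_pos: [439.7, 319.1, 100.8]
ee_rot: [-133.0, 90.0, -137.8]
force: [0.7, 0.2, 0.3]
gripper_width: 69.9
time_s: 39.7
ee_pos: [440.0, 319.3, 41.2]
ee_rot: [-141.1, 90.0, -140.3]
force: [0.1, 0.3, -0.2]
gripper_width: 69.9
time_s: 40.37
ee_pos: [440.3, 319.6, 42.0]
ee_rot: [34.4, 89.9, 35.3]
force: [-1.0, 0.8, 6.4]
gripper_width: 41.7
40.37 [440.3 319.6  42. ] [[0.001, -0.015, 1.0], [0.001, 1.0, 0.015], [-1.0, 0.001, 0.001]] [-1.   0.8  6.4] 41.7 [ 34.8  25.1 107.    0.   47.8 -56.1]
```

```bash
python3 -m handwheel '0 0 0 -0.02 0 0 0.025; 0 0 0 -0.05 0 0 0.025; 0 0 0 -0.085 0 0 0.025; 0 0 0 -0.12 0 0 0.025; 0 0 0 -0.155 0 0 0.025; 0 0 0 -0.175 0 0 0.025; 0 0 0 -0.175 -0.03 0.02 0.025; 0 0 0 -0.175 -0.06 0.04 0.025; 0 0 0 -0.175 -0.09 0.06 0.025; 0 0 0 -0.175 -0.12 0.08 0.025; 0 0 0 -0.175 -0.15 0.1 0.025; 0 0 0 -0.175 -0.18 0.12 0.025' && python3 -m handwheel '0 0 0 0 -0.03 0.02 0.025; 0 0 0 0 -0.06 0.04 0.025; 0 0 0 0 -0.09 0.06 0.025; 0 0 0 0 -0.115 0.08 0.025; 0 0 0 0 -0.1327 0.0921 0.025; 0 0 0 0 -0.1327 0.0921 0.025; 0 0 0 0.02 -0.1327 0.0921 0.025; 0 0 0 0.04 -0.1327 0.0921 0.025; 0 0 0 0.05 -0.1327 0.0921 0.025; 0 0 0 0.055 -0.1327 0.0921 0.025; 0 0 0 0.055 -0.1327 0.0921 0.025; 0 0 0 0.055 -0.1327 0.0921 0.025'
python3 - <<'E'
from h import *
st()
a=env.grab_frame('top');b=env.grab_frame('side');np.save('a15.npy',a);np.save('b15.npy',b)
cv2.imwrite('pics/v15.png',np.hstack([cv2.resize(a[120:200,230:310,::-1],(400,400),interpolation=2),cv2.resize(b[140:220,230:310,::-1],(400,400),interpolation=2)]))
E
```

```text
time_s: 41.37
ee_pos: [562.7, 139.4, 215.3]
ee_rot: [-164.4, 89.9, -163.5]
force: [0.4, 0.2, -2.6]
gripper_width: 41.7
time_s: 42.37
ee_pos: [656.9, 10.1, 161.7]
ee_rot: [-23.1, 90.0, -22.2]
force: [-0.0, -0.8, -1.5]
gripper_width: 41.8
42.37 [656.9  10.1 161.7] [[0.0, -0.015, 1.0], [-0.0, 1.0, 0.015], [-1.0, -0.0, 0.0]] [-0.  -0.8 -1.5] 41.8 [ -0.1  27.6  82.6  -0.   69.8 -91. ]
```

View pics/v15.png

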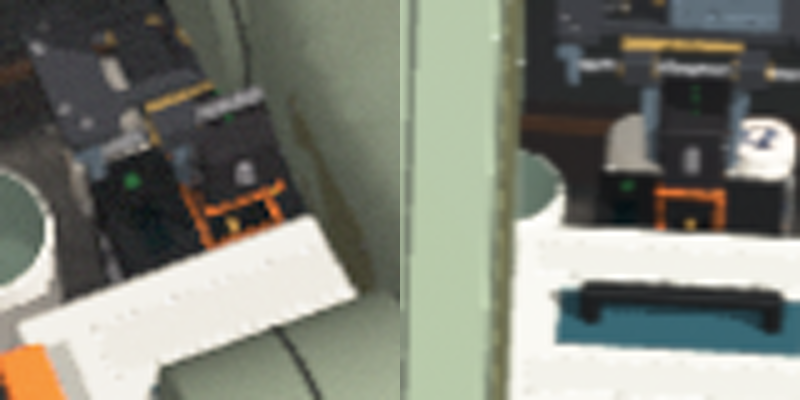

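The block hangs upright over the socket. In the right half it's centred at (692,150), above the orange frame at (690,205). I'll lower it and watch the forces.

```bash
python3 -m handwheel '0 0 0 0.005 0 0 0.025; 0 0 0 0.010 0 0 0.025; 0 0 0 0.010 0 0 0.025; 0 0 0 0.010 0 0 0.025' && python3 -m handwheel '0 0 0 0.002 0 0 0.025; 0 0 0 0.004 0 0 0.025; 0 0 0 0.004 0 0 0.025' && python3 -m handwheel '0 0 0 0.002 0 0 0.025; 0 0 0 0.004 0 0 0.025; 0 0 0 0.004 0 0 0.025'; python3 -c "
from h import *
st()"
```

```text
time_s: 42.8
ee_pos: [656.5, 9.8, 151.0]
ee_rot: [-177.0, 90.0, -176.1]
force: [-0.1, 0.2, -2.4]
gripper_width: 41.5
time_s: 43.05
ee_pos: [656.5, 9.8, 147.0]
ee_rot: [-176.0, 90.0, -175.2]
force: [-0.3, 0.5, -2.9]
gripper_width: 41.9
time_s: 43.3
ee_pos: [656.5, 9.8, 142.9]
ee_rot: [-177.0, 89.9, -176.1]
force: [-0.5, 0.1, -2.6]
gripper_width: 41.8
43.3 [656.5   9.8 142.9] [[-0.001, -0.015, 1.0], [-0.0, 1.0, 0.015], [-1.0, -0.0, -0.001]] [-0.5  0.1 -2.6] 41.8 [ -0.1  28.3  84.1  -0.   67.6 -91. ]
```

```bash
python3 -m handwheel '0 0 0 0.002 0 0 0.025; 0 0 0 0.004 0 0 0.025; 0 0 0 0.004 0 0 0.025' && python3 -m handwheel '0 0 0 0.002 0 0 0.025; 0 0 0 0.004 0 0 0.025; 0 0 0 0.004 0 0 0.025'
```

```text
time_s: 43.55
ee_pos: [656.5, 9.8, 138.9]
ee_rot: [-176.8, 89.9, -175.9]
force: [0.3, -0.1, -2.6]
gripper_width: 41.7
time_s: 43.8
ee_pos: [656.5, 9.8, 134.9]
ee_rot: [-174.5, 90.0, -173.6]
force: [-0.1, -0.1, -3.6]
gripper_width: 41.8
```

Already 13 mm deep with no resistance; I'll keep going.

```bash
python3 -m handwheel '0 0 0 0.002 0 0 0.025; 0 0 0 0.004 0 0 0.025; 0 0 0 0.006 0 0 0.025; 0 0 0 0.006 0 0 0.025' && python3 -m handwheel '0 0 0 0.002 0 0 0.025; 0 0 0 0.004 0 0 0.025; 0 0 0 0.004 0 0 0.025' && python3 -m handwheel '0 0 0 0.001 0 0 0.025; 0 0 0 0.002 0 0 0.025; 0 0 0 0.002 0 0 0.025'
```

```text
time_s: 44.13
ee_pos: [656.4, 9.8, 128.8]
ee_rot: [-175.2, 89.9, -174.4]
force: [-0.4, -0.1, -2.5]
gripper_width: 41.9
time_s: 44.38
ee_pos: [656.5, 9.8, 124.9]
ee_rot: [-173.5, 90.0, -172.6]
force: [-0.2, 0.2, -3.0]
gripper_width: 41.8
time_s: 44.63
ee_pos: [656.8, 9.8, 124.1]
ee_rot: [-15.8, 90.0, -14.9]
force: [-1.6, 0.8, 2.0]
gripper_width: 41.4
```

The shoulder has landed: 124.1 − 42.05 ≈ 82.0 mm foot height, which is 26 mm below the mouth. I'll press lightly, release and retreat.

```bash
python3 -m handwheel '0 0 0 0.001 0 0 0.025; 0 0 0 0.002 0 0 0.025; 0 0 0 0.002 0 0 0.025' && python3 -m handwheel '0 0 0 -0.001 0 0 0.03; 0 0 0 -0.001 0 0 0.06; 0 0 0 -0.001 0 0 0.06; 0 0 0 -0.001 0 0 0.06; 0 0 0 -0.001 0 0 0.06; 0 0 0 -0.03 0 0 0.06; 0 0 0 -0.06 0 0 0.06; 0 0 0 -0.1 0 0 0.06; 0 0 0 -0.14 0 0 0.06; 0 0 0 -0.14 0 0 0.06' && python3 -m handwheel '0 0 0 0 -0.03 -0.02 0.06; 0 0 0 0 -0.07 -0.04 0.06; 0 0 0 0 -0.11 -0.06 0.06; 0 0 0 0 -0.15 -0.08 0.06; 0 0 0 0 -0.19 -0.1 0.06; 0 0 0 0 -0.23 -0.12 0.06; 0 0 0 0 -0.27 -0.14 0.06; 0 0 0 0 -0.31 -0.16 0.06; 0 0 0 0 -0.35 -0.18 0.06; 0 0 0 0 -0.38 -0.2 0.06; 0 0 0 0 -0.38 -0.2 0.06; 0 0 0 0 -0.38 -0.2 0.06'
python3 - <<'E'
from h import *
st()
a=env.grab_frame('top');b=env.grab_frame('side')
cv2.imwrite('pics/v16.png',np.hstack([cv2.resize(a[120:270,200:350,::-1],(400,400),interpolation=2),cv2.resize(b[130:280,220:370,::-1],(400,400),interpolation=2)]))
E
```

```text
time_s: 44.88
ee_pos: [656.9, 9.9, 124.0]
ee_rot: [-8.0, 89.9, -7.1]
force: [-4.4, 0.2, 9.5]
gripper_width: 41.6
time_s: 45.72
ee_pos: [660.5, 9.8, 270.8]
ee_rot: [-1.5, 89.1, -0.6]
force: [0.2, -0.5, 0.6]
gripper_width: 60.0
time_s: 46.72
ee_pos: [460.2, -376.9, 260.9]
ee_rot: [-128.7, 89.9, -128.1]
force: [0.2, 0.5, 1.8]
gripper_width: 60.0
46.72 [ 460.2 -376.9  260.9] [[-0.001, -0.01, 1.0], [-0.001, 1.0, 0.01], [-1.0, -0.001, -0.001]] [0.2 0.5 1.8] 60.0 [-4.040e+01  1.870e+01  8.220e+01 -1.000e-01  7.900e+01 -1.309e+02]
```

View pics/v16.png

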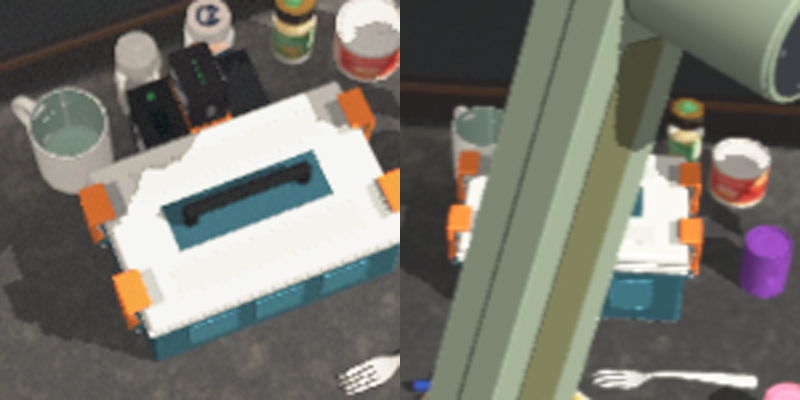

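The battery stands upright in the socket at (200,85) with its band on the power head. All four clips are shut, the lid is square, and the bystanders are in place. Handing in.

```bash
python3 -m handwheel '0 0 0 0 0 0 0.06; 0 0 0 0 0 0 0.06; 0 0 0 0 0 0 0.06; 0 0 0 0 0 0 0.06' && python3 -c "
from workcell import env
print(env.job_done())"
```

```text
time_s: 47.15
ee_pos: [463.2, -372.2, 261.5]
ee_rot: [-22.1, 90.0, -21.2]
force: [0.1, 0.4, 0.1]
gripper_width: 59.9
the job is handed in; nothing more can be done
None
```

The cool box is packed, clipped and powered, and I handed the job in at about 47 s; no verdict comes back.

- **Food:** I found two pea tins and one fish tin and put all three in the tub. A picture before the lid went on showed the peas standing and the fish lying flat. I saw no second fish tin.
- **Lid and clips:** The lid sits level and square. The clips were shut in the order front-left, back-right, front-right, back-left. The last push on each met a firm stop of 6 to 11 N, and later pictures show every hook on the lid edge.
- **Battery:** It went into the socket with no resistance until the shoulder landed. The measured foot depth was 26 mm, which is fully home. The last picture shows it upright.
- **Bystanders:** The mug, tomato tin, spice jars and purple look-alike were not touched. The wrist forces I read stayed around 11 N or less.

**Disagreements and gaps:**
- The two cameras differed by about 3.5 mm in y. I relied mainly on the top camera and on touch.
- While it hung, the lid looked a few millimetres low on its left side in one view. It still went in without force.
- I could not read the clip angles directly.
- I viewed 16 pictures, two over the budget of 14.

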